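# Step the reference turret to the master lens

## Task

On the lens transmission checker, push the turret's tabs round with a fingertip, gently and either way round, until the oblong master-lens window has clicked in under the reading head; then take the hand away. Only push: do not grip the tabs or force them, do not shift or lift the checker, and leave the lens rack and the loose parts around it undisturbed.

Things in the scene. Friction and masses are not known exactly. Their poses are not given: they have to be found in the camera images.
- checker: the lens transmission checker, a loose 4.2 kg bench instrument on rubber feet. Origin: on the table, on the turret's upright axis. Its y axis points from there to the meter housing. Grey base plate: x -85 to 85, y -85 to 170 mm, top at z 34 mm, bare but for a spring housing under the turret at x 52 to 84 mm, top z 47 mm
- meter_housing (a point): middle of the top of the checker's meter housing, a box 170 mm (x) by 58 mm (y) on the far y end of the base, y 112 to 170 mm from the turret axis, top at z 85 mm; a moving-coil meter and a knob on it. From it an arm, 22 mm wide, z 88 to 102 mm, carries the reading head over the turret
- read_port (a point): fixed point of the checker under the middle of the reading head (upright black photocell tube, 24 mm diameter, z 70 to 110 mm), at the level of the turret disc's upper face, 46 mm from the turret axis along the checker's +y: the master window's centre belongs here
- turret_axis (a point): on the turret's axis at the disc's upper face, 60 mm above the table; axes as the checker's. The turret is a bright disc, 132 mm diameter, z 52 to 60 mm, its hub 26 mm wide up to z 72 mm, with six windows 60 degrees apart and, at each window's angle, a black tab standing out radially from the rim
- master_tab (a point): point on the master window's tab, 90 mm from the axis, z 60 mm; turns with the turret. All six tabs are alike: 7 mm wide, reaching from 66 to 104 mm from the axis, z 50 to 66 mm, free air between them down to the base plate, or to the table beyond its edge
- master_window (a point): centre of the upper face of the master-lens window on the turret, 46 mm from the axis: the only oblong window (42 x 15 mm dark glass, long side across the radius). The other five are round (18 mm glass), marked with one to five small pips. Turns with the turret
- turret (a joint): turret angle (rad), counter-clockwise seen from above, no end stops; 0 or any whole turn (6.283) = master window under the head. Sprung clicks at multiples of 1.047 (60 deg): a tab resists with 2 to 3 N, fading out 30 deg from a click, then the turret snaps on by itself to the next, ahead of the finger. Starts at one of the five wrong clicks, now and then balanced near halfway between two
- rack: loose bystander, not to be disturbed: wooden lens rack, 92 x 150 mm board 12 mm thick with two rows of upright slotted ribs to 36 mm height; origin centre of its underside, lenses stand across its x axis
- lens1: loose bystander, not to be disturbed: smoky grey display lens 1 of 6, 74 x 4 x 32 mm, standing on its long edge in a slot of the rack; origin centre of its lower edge
- lens2: loose bystander, not to be disturbed: smoky grey display lens 2 of 6, 74 x 4 x 32 mm, standing on its long edge in a slot of the rack; origin centre of its lower edge
- lens3: loose bystander, not to be disturbed: smoky grey display lens 3 of 6, 74 x 4 x 32 mm, standing on its long edge in a slot of the rack; origin centre of its lower edge
- lens4: loose bystander, not to be disturbed: smoky grey display lens 4 of 6, 74 x 4 x 32 mm, standing on its long edge in a slot of the rack; origin centre of its lower edge
- lens5: loose bystander, not to be disturbed: smoky grey display lens 5 of 6, 74 x 4 x 32 mm, standing on its long edge in a slot of the rack; origin centre of its lower edge
- lens6: loose bystander, not to be disturbed: smoky grey display lens 6 of 6, 74 x 4 x 32 mm, standing on its long edge in a slot of the rack; origin centre of its lower edge
- sprue: loose bystander, not to be disturbed: orange key-cap sprue, a 150 mm runner with eight key caps, 50 mm wide, 12 mm high, lying flat; origin centre of its underside
- spring: loose bystander, not to be disturbed: nickel battery spring, 15 mm diameter, 22 mm high, standing on end close by the checker; origin centre of its foot
- bracket: loose bystander, not to be disturbed: dull steel chassis bracket, 90 x 45 mm with a 28 mm high flange, close by the checker; origin centre of its underside
- tub: loose bystander, not to be disturbed: grey plastic tub of key caps, 100 x 75 x 32 mm; origin centre of its underside
- driver: loose bystander, not to be disturbed: screwdriver, 170 mm long, lying flat
- calculator: loose bystander, not to be disturbed: half-built pocket calculator, 145 x 80 x 27 mm, lying flat; origin centre of its underside

How it is judged:
By the outcome, as a careful person would: the job done as asked, in the order asked, and still so for the second after the job is handed in, with the robot touching nothing.
It also fails if it takes over 58 s, if anything falls off the work surface, if the arm or the gripper's body presses on something with over 40 N, if the wrist force passes 120 N, or if a joint passes its speed limit or range.

## Robot

A 6-joint arm with a two-finger parallel gripper is mounted at the origin on the work surface. World frame = base frame: x ahead of the robot, y to its left, z up, the work surface at z = 0. Lengths are in mm, angles in rad, forces in N, time in s.
With the tool pointing down it reaches from about 350 to 800 mm from the base axis. Payload 7.3 kg.
Tool frame: the origin (TCP) lies on the centre line of the jaws, within the pads' length; the fingertips stand 25 mm ahead of it and the grasp point (between the pads) lies 6 mm ahead of it; z points along the fingers, y is the line along which they close (so a half turn about z gives the same grasp; the last joint's range is limited). The gripper opens to 85 mm and grips with 20 to 120 N. Pads are 22 mm wide; open, the fingers measure 114 mm over their backs; the gripper's body (76 mm by 85 mm) begins 54 mm behind the grasp point. The pads swing forward as they close: fully open they stand 13 mm farther back than shut.
Start: joints at [-1.352, 0.342, 1.524, -0, 1.275, -0.146], TCP at [187.323, -490.461, 256.322] pointing down, gripper open.
Joint ranges: [-2.53, 2.53], [-0.77, 2.02], [0.04, 2.7], [-1, 4.14], [0.28, 2.66], [-3.11, 3.11]. Speed limits (rad/s): [2.57, 2.57, 3.14, 3.14, 3.14, 3.14].

## Interface

Orientations are given as a unit quaternion [w, x, y, z].
In Python, from station import robot gives the robot as it stands.
- The arm moves only by the tool move_arm, never from a script. Its argument "targets" is a list of rows, each a list of 7 numbers: the shift along the tool's x, y, z in mm, then the turn, a rotation vector about the tool's x, y, z in degrees, then the closure, from 0 (fully open) to 1 (shut). A call has 1 to 5 rows; each row shifts and turns the commanded pose from where the row before left it, along the tool's axes as they then stand; what a row does not reach is not made up. A row lasts 1/10 s, in which the tool goes at most 50 mm and 8.59 degrees, less where a joint would pass 70% of its speed; a pose out of reach is approached as far as the arm can. A call with a gripper value outside its range is refused whole. The fingers move at their own pace and stop on an object; the grip force is fixed at half the most. Time passes only in rows, so rows that do not move let the fingers close. It gives the time, the measured TCP pose, the force, the opening and the grip force at its end, in the units of the state.
- robot.observe(): the state, without advancing time (a new reading comes with each control period).
- robot.camera(name): name is "scene" or "side" or "wrist"; returns a dict with "color" (384x512x3 uint8, red, green, blue), "K" (3x3 intrinsics, pixels), "distortion" ([k1, k2, p1, p2, k3] as OpenCV has them; the pictures are not rectified), "R" (3x3) and "t" (3): a world point X has camera coordinates R X + t; the wrist camera has in their place "tool_from_camera" (4x4, takes a point from camera to tool coordinates, whose origin is the TCP and whose axes are the flange's). Camera axes: x right, y down, z forward; pixel columns grow to the right and rows downward; lengths in mm; the calibration is good to about 2 mm. A picture is of the moment at which its call begins: read the wrist's pose just before it. There is no depth.
- robot.sign_off(): hands the job in; it is judged then, once.
Trained networks look in a picture, given as the dict that the camera call returned (one of the last four; its "shot" number tells which), for a name from the list of things; names that differ only in an ending like _2 or _b are one class to them, and where a whole thing is asked for, a point or a joint stands for the part that bears it (a point fixed in the world has none). Each returns a list of dicts, best first, with "score" (0 to 1); they miss things now and then, are a little off and sometimes report something else, mostly with a low value. They report only what shows in the picture. A call takes as long as a camera call.
- robot.look_for(picture, label): "position" ([x, y, z] in mm, in world coordinates, good to about 4 mm: the middle of the surface that is visible of it).
- robot.mark_of(picture, label): "position" ([x, y, z] in mm, in world coordinates, good to about 4 mm: a listed point, or the origin of a listed thing).
The state is a dict: "clock": time; "qpos": joint angles; "joint_velocities": joint speeds; "tau": joint torques, N m; "eef_pos": TCP position; "tcp_rot": TCP orientation; "contact_force": force on the tool from outside, world axes, zero at the start; "wrist_torque": the same for the moment, N m; "width": finger opening in mm; "gripper_force": force on a finger pad.
Only numpy, scipy, OpenCV 4.12 (cv2) and the standard library are available. Lean on these libraries where they do the work, as an engineer would, in place of code of your own. Each camera call takes 0.05 s, during which the arm holds its last target. There are 200 camera calls.

## Working session

There is one attempt and no reset: what is moved stays moved. The work goes in short steps, Python scripts to look and compute and a tool call to move; the robot and the scene stay as the last step left them, time stands still between calls to the robot, and variables do not carry over. Pictures are saved under pics/ and viewed, at most 10 in all, crops included, and the job is handed in when it is done.

Besides the shell and the picture viewer there is one more tool, called after ">>>" as name(argument=value, ...), one argument or row to a line, values as JSON. move_arm: Moves the arm, as the interface text tells. Its arguments: {"type":"object","properties":{"targets":{"type":"array","items":{"type":"array","items":{"type":"number"}}}},"required":["targets"]}

```bash
mkdir -p pics; cat > h.py <<'E'
from station import robot
import cv2, numpy as np
def snap(n,f):
    p=robot.camera(n); cv2.imwrite('pics/'+f,cv2.cvtColor(p['color'],cv2.COLOR_RGB2BGR)); return p
E
python3 - <<'E'
from h import *
s=robot.observe();print(s['clock'],s['eef_pos'],s['tcp_rot'])
ps=[snap(n,n+'0.png') for n in ('scene','side','wrist')]
cv2.imwrite('pics/both0.png',cv2.resize(np.vstack([cv2.imread('pics/scene0.png'),cv2.imread('pics/side0.png')]),None,fx=.78,fy=.78))
for p in ps:
  print('--')
  for l in ['checker','turret_axis','read_port','master_tab','master_window','meter_housing','spring','bracket','rack','tub','sprue','driver','calculator']:
    for r in robot.mark_of(p,l)[:1]: print(l,round(r['score'],2),np.round(r['position']))
E
```

```text
0.0 [ 187.23655779 -490.08584376  255.62559438] [-7.71801629e-04  9.83413381e-01  1.81376751e-01 -3.11953220e-05]
--
checker 0.93 [558.  42.   2.]
turret_axis 0.65 [559.  44.  59.]
read_port 0.73 [562.  90.  58.]
master_tab 0.72 [ 292. -363.    2.]
master_window 0.9 [603.  58.  59.]
meter_housing 0.58 [581. 184.  85.]
spring 0.6 [559.  47.  59.]
bracket 0.82 [684.   8.  -3.]
tub 0.88 [ 294. -360.    4.]
sprue 0.95 [355. 410.   1.]
driver 0.56 [548. 403.   1.]
calculator 0.83 [698. 384.   2.]
--
checker 0.86 [560.  43.  -2.]
turret_axis 0.72 [557.  46.  60.]
read_port 0.96 [563.  92.  59.]
master_tab 0.58 [642.  80.  65.]
master_window 0.63 [601.  64.  63.]
meter_housing 0.97 [582. 184.  85.]
spring 0.59 [435.  79.   2.]
bracket 0.79 [685.  13.   1.]
rack 0.37 [645.  80.  63.]
sprue 0.56 [353. 410.  -2.]
driver 0.47 [547. 402.   1.]
calculator 0.77 [694. 384.   2.]
--
read_port 0.17 [ 294. -364.    3.]
tub 0.57 [ 295. -362.    3.]
```

View pics/scene0.png

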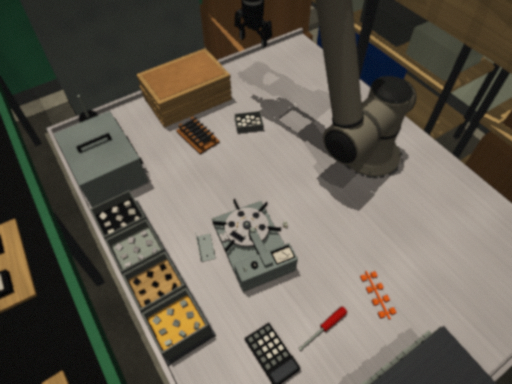

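View pics/side0.png

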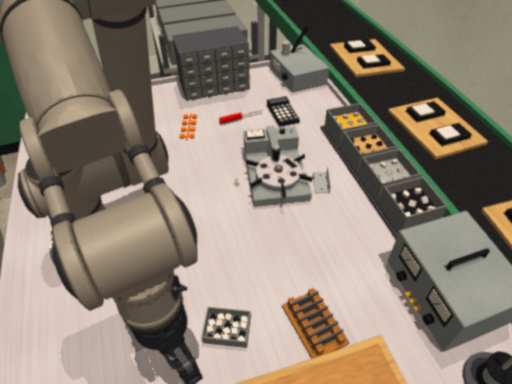

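```bash
python3 - <<'E'
from h import *
a=cv2.imread('pics/scene0.png')[190:300,190:310];b=cv2.imread('pics/side0.png')[115:215,225:345]
cv2.imwrite('pics/c0.png',np.hstack([cv2.resize(a,(400,367),interpolation=2),cv2.resize(b,(400,367),interpolation=2)]))
E
```

```text
(no output)
```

View pics/c0.png

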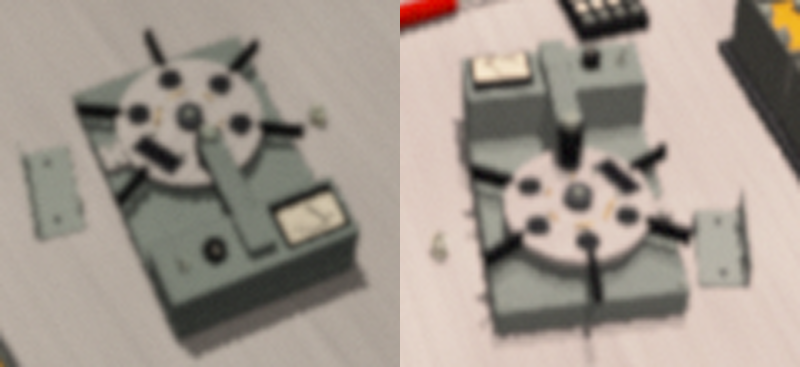

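>>> move_arm(
  targets=[
    [42,-24,0,0,0,0,1],
    [42,-24,0,0,0,0,1],
    [42,-24,0,0,0,0,1],
    [42,-24,0,0,0,0,1],
    [42,-24,0,0,0,0,1],
  ],
)

```text
clock: 2.6
eef_pos: [341.6, -301.9, 256.5]
tcp_rot: [0.0, 0.983, 0.181, 0.0]
contact_force: [1.6, -1.4, -0.0]
width: 12.4
gripper_force: 0.0
```

>>> move_arm(
  targets=[
    [42,-24,0,0,0,3,1],
    [42,-24,0,0,0,3,1],
    [42,-24,0,0,0,3,1],
    [42,-24,0,0,0,3,1],
    [42,-24,0,0,0,3,1],
  ],
)

```text
clock: 3.1
eef_pos: [513.4, -132.1, 256.6]
tcp_rot: [0.0, 0.999, 0.051, 0.0]
contact_force: [-0.3, -1.5, 0.7]
width: 0.2
gripper_force: 0.0
```

>>> move_arm(
  targets=[
    [0,0,0,0,0,0,1],
    [0,0,0,0,0,0,1],
  ],
)

```text
clock: 3.3
eef_pos: [512.6, -133.1, 255.9]
tcp_rot: [0.0, 0.999, 0.053, -0.0]
contact_force: [0.3, 0.3, 0.7]
width: -0.1
gripper_force: 0.0
```

```bash
cat >> h.py <<'E'
from scipy.spatial.transform import Rotation as Ro
def tool():
    s=robot.observe();q=s['tcp_rot'];R=Ro.from_quat([q[1],q[2],q[3],q[0]]).as_matrix()
    print(round(s['clock'],2),np.round(s['eef_pos'],1),'xaxis deg',np.degrees(np.arctan2(R[1,0],R[0,0])).round(1),'z',R[:,2].round(3),'w',s['width'],'F',np.round(s['contact_force'],1))
    return R,np.array(s['eef_pos'])
def wcam(p,R,t):
    T=np.eye(4);T[:3,:3]=R;T[:3,3]=t
    C=np.linalg.inv(T@p['tool_from_camera']);return C[:3,:3],C[:3,3]
def proj(X,p,R,t):
    return cv2.projectPoints(np.array(X,float).reshape(-1,3),cv2.Rodrigues(np.array(R))[0],np.array(t),np.array(p['K']),np.array(p['distortion']))[0].reshape(-1,2)
E
python3 - <<'E'
from h import *
R,t=tool(); p=snap('wrist','w1.png'); print(p['tool_from_camera'])
for l in ['checker','turret_axis','read_port','master_tab','master_window','meter_housing']:
    for r in robot.mark_of(p,l)[:1]: print(l,round(r['score'],2),np.round(r['position']))
E
```

```text
3.3 [ 512.6 -133.1  255.9] xaxis deg 6.1 z [-0.001 -0.    -1.   ] w -0.14197530046484108 F [0.3 0.3 0.7]
[[ 2.73907926e-04 -9.62303132e-01 -2.71979056e-01  6.79412533e+01]
 [ 9.99999771e-01  4.31989491e-04 -5.21352559e-04 -3.77181785e-01]
 [ 6.19191295e-04 -2.71978851e-01  9.62303030e-01 -1.18468737e+02]
 [ 0.00000000e+00  0.00000000e+00  0.00000000e+00  1.00000000e+00]]
checker 0.61 [ 490. -442.   10.]
turret_axis 0.71 [558.  44.  61.]
read_port 0.86 [564.  91.  62.]
master_tab 0.71 [644.  77.  58.]
master_window 0.96 [601.  61.  62.]
meter_housing 0.2 [559.  46.  60.]
```

View pics/w1.png

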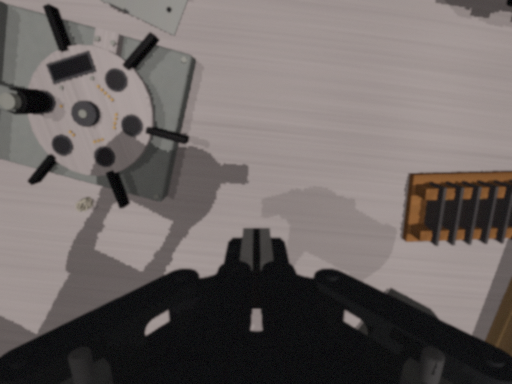

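The wrist picture shows the hub at (86,113), the head tube at (40,101), the oblong window at (72,67), and tab tips at (47,8), (155,37), (187,138), (125,204) and (32,181). I'll fit the turret to the tips.

```bash
python3 - <<'E'
from h import *
from scipy.optimize import least_squares
R,t=tool(); p=robot.camera('wrist'); C,c=wcam(p,R,t)
tips=np.array([(48,8),(155,38),(187,137),(125,204),(33,181)]);
def pts(v):
    a=v[2]-np.radians(60)*np.arange(5)
    return np.c_[v[0]+102*np.cos(a),v[1]+102*np.sin(a),np.full(5,62)]
f=lambda v:(proj(pts(v),p,C,c)-tips).ravel()
r=least_squares(f,[558,44,.35]);print(r.x[:2],np.degrees(r.x[2]),r.fun.round(1))
print(proj([[r.x[0],r.x[1],72],[562.5,91,60]],p,C,c))
E
```

```text
3.65 [ 511.8 -134.8  256.5] xaxis deg 5.8 z [ 0. -0. -1.] w -0.06820572622644179 F [ 1.  -0.4 -0.3]
[556.95237195  42.31450303] 20.474668729599802 [ 1.9 -0.2 -1.7 -2.3 -1.2  2.  -0.3  0.6  1.4  0. ]
[[ 83.75298057 113.2389118 ]
 [ 43.78309658 103.22918625]]
```

>>> move_arm(
  targets=[
    [4,-33,20,0,0,0,1],
    [4,-33,30,0,0,0,1],
    [3,-32,30,0,0,0,1],
    [0,0,20,0,0,0,1],
    [0,0,0,0,0,0,1],
  ],
)

```text
clock: 4.2
eef_pos: [511.5, -34.5, 154.0]
tcp_rot: [-0.001, 0.999, 0.052, -0.003]
contact_force: [-0.3, -0.9, -0.3]
width: 0.0
gripper_force: 0.0
```

```bash
python3 - <<'E'
from h import *
R,t=tool()
print(R.T@(np.array([512,-36,78])-t))
E
```

```text
4.2 [511.5 -34.5 154. ] xaxis deg 6.0 z [-0.005  0.001 -1.   ] w 0.011271943452731059 F [-0.3 -0.9 -0.3]
[ 0.78292976  1.63416679 75.98754327]
```

>>> move_arm(
  targets=[
    [0,1,25,0,0,0,1],
    [0,0,25,0,0,0,1],
    [0,0,16,0,0,0,1],
    [0,0,10,0,0,0,1],
    [0,0,0,0,0,0,1],
  ],
)

```text
clock: 4.7
eef_pos: [513.2, -37.0, 80.1]
tcp_rot: [-0.0, 0.999, 0.051, -0.0]
contact_force: [0.4, -0.1, -0.4]
width: -0.0
gripper_force: 0.0
```

```bash
python3 - <<'E'
from h import *
R,t=tool(); snap('wrist','w2.png'); a=np.array([558,43.5])
for d in (240,246,252,258,264,270,274,278,282,286):
    q=a+92*np.array([np.cos(np.radians(d)),np.sin(np.radians(d))]);print(d,(R.T@np.r_[q-t[:2],0])[:2].round(1))
E
```

```text
4.7 [513.2 -37.   80.1] xaxis deg 5.8 z [-0.001 -0.    -1.   ] w -0.037238734941315035 F [ 0.4 -0.1 -0.4]
240 [-1.1 -0.9]
246 [6.9 4.3]
252 [15.5  8.6]
258 [24.5 12.1]
264 [33.8 14.5]
270 [43.4 16. ]
274 [49.8 16.4]
278 [56.2 16.4]
282 [62.6 15.9]
286 [69. 15.]
```

View pics/w2.png

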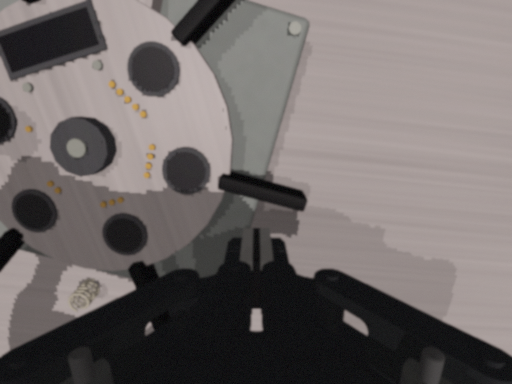

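The fingertip at (256,240) is clear of the tab at (262,190), on the right side to push it counter-clockwise. Next, the gentle push.

>>> move_arm(
  targets=[
    [4,2,0,0,0,0,1],
    [4,2,0,0,0,0,1],
    [4,2,0,0,0,0,1],
    [4,2,0,0,0,0,1],
    [4,2,0,0,0,0,1],
  ],
)

```text
clock: 5.25
eef_pos: [534.1, -44.0, 80.3]
tcp_rot: [-0.0, 0.999, 0.051, -0.001]
contact_force: [-2.9, 1.4, 0.7]
width: 0.0
gripper_force: 1.2
```

>>> move_arm(
  targets=[
    [4,1,0,0,0,0,1],
    [4,1,0,0,0,0,1],
    [4,1,0,0,0,0,1],
    [4,1,0,0,0,0,1],
    [4,0.5,0,0,0,0,1],
  ],
)

```text
clock: 5.75
eef_pos: [554.8, -46.7, 80.1]
tcp_rot: [0.0, 0.999, 0.051, -0.0]
contact_force: [-1.4, 1.8, -0.6]
width: 0.1
gripper_force: 1.0
```

```bash
python3 - <<'E'
from h import *
R,t=tool(); p=snap('wrist','w3.png')
for l in ['turret_axis','master_tab','master_window','read_port']:
    for r in robot.mark_of(p,l)[:1]: print(l,round(r['score'],2),np.round(r['position']))
E
```

```text
5.75 [554.8 -46.7  80.1] xaxis deg 5.9 z [-0. -0. -1.] w 0.13287237360235887 F [-1.4  1.8 -0.6]
turret_axis 0.66 [555.  44.  59.]
master_window 0.72 [596.  76.  60.]
```

View pics/w3.png

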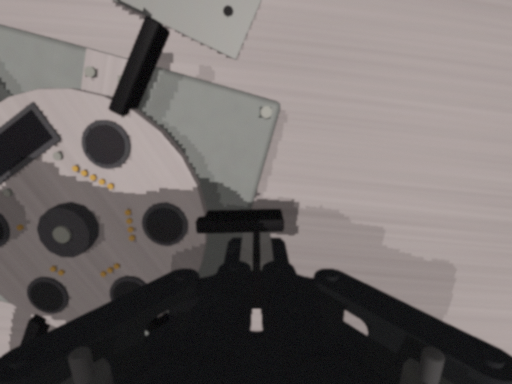

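The finger is in contact and the turret has turned about 18°, with forces around 3 N. I'll keep pushing slowly towards the halfway point.

>>> move_arm(
  targets=[
    [3,0,0,0,0,0,1],
    [3,0,0,0,0,0,1],
    [3,0,0,0,0,0,1],
    [3,0,0,0,0,0,1],
    [3,0,0,0,0,0,1],
  ],
)

```text
clock: 6.5
eef_pos: [569.9, -44.9, 80.3]
tcp_rot: [-0.0, 0.999, 0.051, 0.0]
contact_force: [-0.7, -0.2, 0.5]
width: 0.1
gripper_force: 0.5
```

>>> move_arm(
  targets=[
    [2,0,0,0,0,0,1],
    [2,0,0,0,0,0,1],
    [0,0,0,0,0,0,1],
    [0,0,0,0,0,0,1],
  ],
)

```text
clock: 6.9
eef_pos: [573.7, -44.7, 80.4]
tcp_rot: [0.0, 0.999, 0.051, 0.0]
contact_force: [0.0, 0.1, -0.4]
width: 0.1
gripper_force: 0.0
```

```bash
python3 - <<'E'
from h import *
R,t=tool(); p=snap('wrist','w4.png'); q=robot.camera('scene'); r_=robot.camera('side')
for pp in (p,q,r_):
  for l in ['turret_axis','master_tab','master_window','read_port']:
    for r in robot.mark_of(pp,l)[:1]: print(l,round(r['score'],2),np.round(r['position']))
E
```

```text
6.9 [573.7 -44.7  80.4] xaxis deg 5.9 z [ 0.001 -0.    -1.   ] w 0.05508116038148879 F [ 0.   0.1 -0.4]
turret_axis 0.72 [559.  45.  60.]
master_window 0.96 [588.  84.  59.]
turret_axis 0.93 [560.  46.  62.]
master_tab 0.64 [613. 112.  62.]
master_window 0.56 [589.  77.  60.]
read_port 0.6 [560.  90.  59.]
turret_axis 0.85 [555.  46.  61.]
master_tab 0.73 [ 488. -402.   11.]
read_port 0.74 [563.  91.  59.]
```

View pics/w4.png

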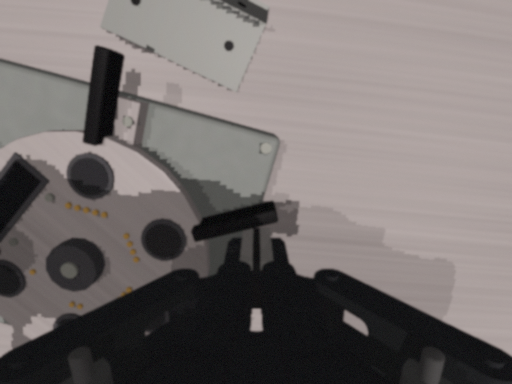

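The turret is right at halfway and the force has faded out. A few millimetres more should set it off.

>>> move_arm(
  targets=[
    [2,0,0,0,0,0,1],
    [2,0,0,0,0,0,1],
    [1.5,0,0,0,0,0,1],
    [0,0,0,0,0,0,1],
    [0,0,0,0,0,0,1],
  ],
)

```text
clock: 8.15
eef_pos: [579.0, -44.1, 80.3]
tcp_rot: [0.0, 0.999, 0.052, 0.0]
contact_force: [0.4, -0.6, 0.3]
width: -0.2
gripper_force: 0.0
```

```bash
python3 - <<'E'
from h import *
R,t=tool(); p=snap('wrist','w5.png')
for l in ['turret_axis','master_tab','master_window','read_port']:
    for r in robot.mark_of(p,l)[:1]: print(l,round(r['score'],2),np.round(r['position']))
E
```

```text
8.15 [579.  -44.1  80.3] xaxis deg 5.9 z [ 0. -0. -1.] w -0.1542504415393391 F [ 0.4 -0.6  0.3]
turret_axis 0.87 [558.  46.  60.]
master_tab 0.36 [558.  43.   2.]
master_window 0.95 [585.  84.  61.]
```

View pics/w5.png

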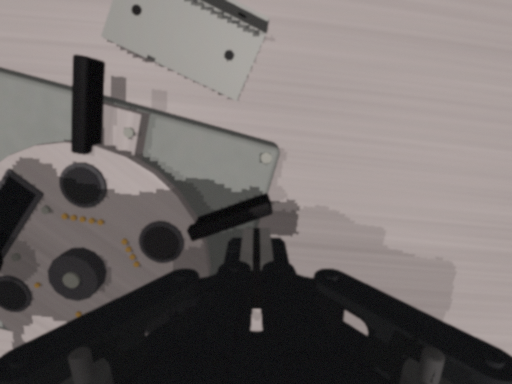

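>>> move_arm(
  targets=[
    [2,0,0,0,0,0,1],
    [2,0,0,0,0,0,1],
    [2,-0.5,0,0,0,0,1],
    [0,0,0,0,0,0,1],
    [0,0,0,0,0,0,1],
  ],
)

```text
clock: 8.9
eef_pos: [584.8, -42.9, 80.2]
tcp_rot: [0.0, 0.999, 0.052, -0.0]
contact_force: [0.3, -0.8, 0.2]
width: -0.3
gripper_force: 0.0
```

```bash
python3 - <<'E'
from h import *
R,t=tool(); p=snap('wrist','w6.png')
for l in ['turret_axis','master_tab','master_window','read_port']:
    for r in robot.mark_of(p,l)[:1]: print(l,round(r['score'],2),np.round(r['position']))
E
```

```text
8.9 [584.8 -42.9  80.2] xaxis deg 5.9 z [-0. -0. -1.] w -0.32870475147978645 F [ 0.3 -0.8  0.2]
turret_axis 0.77 [558.  44.  62.]
master_tab 0.44 [558.  44.  -2.]
master_window 0.88 [565.  91.  61.]
read_port 0.92 [564.  92.  62.]
```

View pics/w6.png

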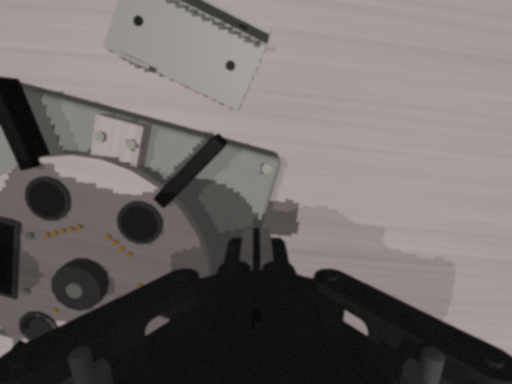

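It has snapped on: the master window now reads at the port and the tab at (190,170) stands well ahead of the finger. I'll lift straight up and away.

>>> move_arm(
  targets=[
    [0,0,-15,0,0,0,1],
    [0,0,-35,0,0,0,1],
    [0,0,-40,0,0,0,1],
    [-10,30,-35,0,0,0,1],
    [-10,40,-20,0,0,0,1],
  ],
)

```text
clock: 9.65
eef_pos: [572.9, -114.2, 228.7]
tcp_rot: [0.001, 0.999, 0.053, 0.002]
contact_force: [0.4, -0.3, -0.1]
width: 0.0
gripper_force: 0.0
```

>>> move_arm(
  targets=[
    [-20,40,0,0,0,0,1],
    [-20,40,0,0,0,0,1],
    [0,0,0,0,0,0,1],
    [0,0,0,0,0,0,1],
    [0,0,0,0,0,0,1],
  ],
)

```text
clock: 10.15
eef_pos: [540.8, -197.5, 225.2]
tcp_rot: [-0.0, 0.999, 0.052, -0.0]
contact_force: [-0.7, 0.2, 0.3]
width: -0.1
gripper_force: 0.0
```

```bash
python3 - <<'E'
from h import *
R,t=tool(); ps=[snap(n,n+'9.png') for n in ('wrist','scene','side')]
for p in ps:
  for l in ['turret_axis','master_tab','master_window','read_port','meter_housing']:
    for r in robot.mark_of(p,l)[:1]: print(l,round(r['score'],2),np.round(r['position']))
a=cv2.imread('pics/scene9.png')[190:300,190:310];b=cv2.imread('pics/side9.png')[115:215,225:345]
cv2.imwrite('pics/c9.png',np.hstack([cv2.resize(a,(400,367),interpolation=2),cv2.resize(b,(400,367),interpolation=2)]))
E
```

```text
10.15 [ 540.8 -197.5  225.2] xaxis deg 5.9 z [-0.  0. -1.] w -0.05358279980733429 F [-0.7  0.2  0.3]
turret_axis 0.72 [556.  43.  58.]
master_tab 0.18 [ 486. -442.    9.]
turret_axis 0.68 [556.  47.  64.]
master_tab 0.71 [572. 134.  60.]
master_window 0.92 [570.  87.  61.]
read_port 0.96 [559.  90.  60.]
meter_housing 0.82 [582. 183.  86.]
turret_axis 0.87 [558.  44.  60.]
master_tab 0.9 [572. 136.  65.]
master_window 0.7 [564.  92.  62.]
read_port 0.58 [562.  93.  62.]
meter_housing 0.71 [582. 182.  87.]
```

View pics/c9.png

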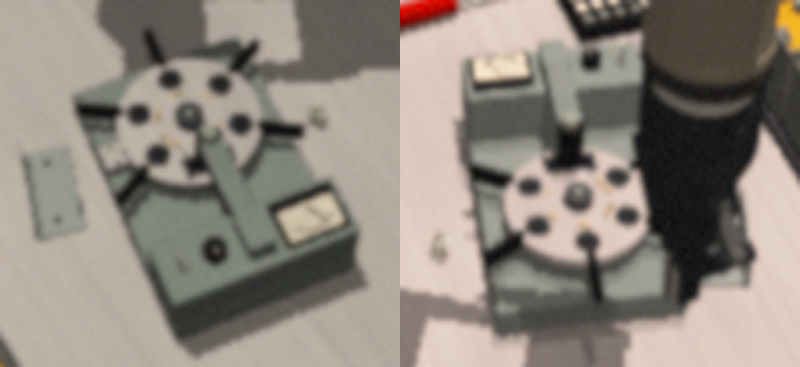

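The pictures show the oblong window under the head with its ends showing on both sides of the tube, the other tabs back at their click positions, and the checker where it was. The hand is clear.

```bash
python3 -c "
from station import robot
print(robot.sign_off())"
```

```text
the job is handed in; nothing more can be done
None
```

The turret was pushed one click counter-clockwise, the master-lens window clicked in under the reading head, the hand was withdrawn clear, and the job is handed in (the sign-off gave no verdict).

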